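# Close the coffee canister with its double lid, then hold up the outer lid

### The job

Pick the nested pair of lids up off the slate by the wooden knob and lower it onto the tall narrow canister (not the wide crock), keeping hold of the knob until the inner lid is fully home on the rim. Then take the metal outer lid alone by its collar, lift it straight up until it is well clear of the knob (at least a hand's breadth above where it sat) and finish still holding it there in the air above the canister, so that I can check the seal, with the inner lid left undisturbed. Leave the canister standing where it is and do not disturb the crock, mug or cup.

Things in the scene. Friction and masses are not known exactly. Their poses are not given: they have to be found in the camera images.
- canister: Tall narrow open round canister of white stoneware, loose, 0.5 kg, standing on the table: outside diameter 80 mm, wall 3.5 mm (mouth 73 mm), height 95 mm, with two thin raised bands and no handle. Origin at the centre of its underside, z up.
- inner_lid: Inner lid of pale wood, loose, about 0.12 kg, on the slate under the outer lid. Origin at the centre of its underside, z up. A plug, diameter 68 mm (foot tapered to 62), z = 0 to 16 mm, fits the canister's mouth; a flange, diameter 86, z = 16 to 20 mm, rests on its rim; a round knob, z = 20 to 68 mm, stands on top. Fully home, its origin is 79 mm above the canister's.
- outer_lid: Outer lid of plain aluminium, loose, about 0.13 kg, a cap lying loosely on the inner lid's flange, up to 2 mm off centre. Origin on its axis at the underside of its roof, z up; nested, 20 mm above the inner lid's origin. Roof: diameter 96 mm, z = 0 to 4 mm, with a 32 mm centre hole. Skirt: z = 4 to -12 mm, inside diameter 91 mm, hangs clear round the flange and the canister's rim.
- crock: Wide low open round crock of white stoneware, a bystander: outside diameter 112 mm, height 65 mm, loose. Origin at the centre of its underside. It and the canister change places.
- mug: White mug, a bystander: diameter 80 mm, height 90 mm, loose. Origin at the centre of its underside.
- espresso_cup: Small white cup, a bystander: rim diameter 64 mm, height 55 mm, loose. Origin at the centre of its underside.
- slate: Dark square slate mat, fixed, 200 x 200 x 6 mm, on which the lids stand. Origin at the centre of its underside.
- knob_top (a point): Top centre of the inner lid's plain round knob, diameter 18 mm. The knob passes through the outer lid's collar, so only its top 26 mm show above the collar. Lifting by the knob carries both lids, as the outer one lies on the inner one's flange.
- collar_top (a point): Centre of the top edge of the outer lid's upright collar, the grip: outside diameter 44 mm, inside 32 mm, 18 mm high above the roof (22 mm above the outer lid's origin). The knob stands in it with 7 mm to spare all round.

How it is judged:
By the outcome, as a careful person would: the job done as asked, in the order asked, and still so for the second after the job is handed in, while the arm keeps its last pose, push and grip.
It also fails if it takes over 54 s, if anything falls off the work surface, if the arm or the gripper's body presses on something with over 40 N, if the wrist force passes 120 N, or if a joint passes its speed limit or range.

### The arm

A 6-joint arm with a two-finger parallel gripper is mounted at the origin on the work surface. World frame = base frame: x ahead of the robot, y to its left, z up, the work surface at z = 0. Lengths are in m, angles in rad, forces in N, time in s.
With the tool pointing down it reaches from about 0.35 to 0.775 m from the base axis. Payload 7.3 kg.
Tool frame: the origin (TCP) lies at the centre of the arm's flange, where the gripper is bolted on; the fingertips stand 178 mm ahead of it and the grasp point (between the pads) lies 159 mm ahead of it; z points along the fingers, y is the line along which they close (so a half turn about z gives the same grasp; the last joint's range is limited). The gripper opens to 92 mm and grips with 3 to 60 N. Pads are 19 mm wide; open, the fingers measure 130 mm over their backs; the gripper's body (75 mm by 190 mm) begins 47 mm behind the grasp point.
Start: joints at [-1.457, 0.342, 1.524, -0, 1.275, -0.146], TCP at [0.135, -0.507, 0.405] pointing down, gripper open.
Joint ranges: [-2.53, 2.53], [-0.77, 2.02], [0.04, 2.7], [-1, 4.14], [0.28, 2.66], [-3.11, 3.11]. Speed limits (rad/s): [2.57, 2.57, 3.14, 3.14, 3.14, 3.14].

### API

Orientations are given as [roll, pitch, yaw] about the fixed x, y, z axes, in that order (R = Rz(yaw) Ry(pitch) Rx(roll)).
In Python, from cell import robot, cams, observe gives the robot as it stands (robot), with the cameras (cams) and the readings as plain functions.
- The arm moves only by the tool pendant, called after "Emit:" by a JSON object that holds its "fn" and its "kwargs". Schema: {"type":"object","properties":{"plan":{"type":"array","items":{"type":"array","items":{"type":"number"},"minItems":6,"maxItems":6},"minItems":1,"maxItems":8},"jaw":{"type":"number"},"clamp_n":{"type":"number"},"only":{"type":"string"},"quiet":{"type":"boolean"},"lines":{"type":"string"}},"required":["plan"],"additionalProperties":false}. plan is a list of rows, 1 to 8 of them, each of 6 numbers: dx, dy, dz in m, then a rotation vector rx, ry, rz in rad; each row shifts and turns the commanded pose from where the row before left it, along the tool's axes as they then stand; what a row does not reach is not made up. A row lasts 1/12 s, in which the tool goes at most 0.0417 m and 0.125 rad, less where a joint would pass 70% of its speed; a pose out of reach is approached as far as the arm can. jaw is the finger opening in m, set as the call begins (left out keeps the last). The fingers move at their own pace and stop on an object; clamp_n is the grip in N (left out, the last holds). Time passes only in rows, so rows that do not move let the fingers close. The tool returns the time, the measured TCP pose, the force, the opening and the grip force at its end. only (a regular expression) keeps the lines of the reply that match it, lines (a string "A,B") keeps lines A to B, and quiet returns only ok. Input that does not fit is refused with a message, and nothing moves.
- observe(): the state, without advancing time (a new reading comes with each control period).
- cams.read_camera(name): name is "scene" or "top" or "wrist"; returns a dict with "image" (420x560x3 uint8, red, green, blue), "fx", "fy", "cx", "cy" (pixels), "pose" (4x4, takes a point from camera to world coordinates). Camera axes: x right, y down, z forward; pixel columns grow to the right and rows downward; lengths in m; the calibration is good to about 2 mm. A picture is of the moment at which its call begins. There is no depth.
- robot.hand_in(): hands the job in; it is judged then, once.
The state is a dict: "time": time; "qpos": joint angles; "qvel": joint speeds; "joint_efforts": joint torques, N m; "tool_pos": TCP position; "tool_rot": TCP orientation; "contact_force": force on the tool from outside, world axes, zero at the start; "torque": the same for the moment, N m; "opening": finger opening in m; "grip_force": force on a finger pad.
Only numpy, scipy, OpenCV 4.12 (cv2) and the standard library are available. Lean on these libraries where they do the work, as an engineer would, in place of code of your own. Each camera call takes 0.05 s, during which the arm holds its last target. There are 200 camera calls.

## Working session

There is one attempt and no reset: what is moved stays moved. The work goes in short steps, Python scripts to look and compute and a tool call to move; the robot and the scene stay as the last step left them, time stands still between calls to the robot, and variables do not carry over. Pictures are saved under pics/ and viewed, at most 10 in all, crops included, and the job is handed in when it is done.

```bash
ls; mkdir -p pics; python3 - <<'E'
from cell import robot, cams, observe
import cv2,numpy as np
np.set_printoptions(precision=4,suppress=True)
for n in("scene","top"):
    c=cams.read_camera(n); cv2.imwrite(f"pics/{n}0.png",c["image"][:,:,::-1]); print(n,c["fx"],c["fy"],c["cx"],c["cy"]);print(c["pose"])
print(observe())
E
```

```text
cell.py
pics
scene 508.87608818864254 508.87608818864254 271.87868855415786 209.06265493474177
[[ 0.7155  0.4975 -0.4904  1.0685]
 [ 0.6985 -0.5011  0.5109 -0.4768]
 [ 0.0084 -0.7081 -0.7061  0.7349]
 [ 0.      0.      0.      1.    ]]
top 511.52881564545095 511.52881564545095 278.88677082570916 214.22610222752132
[[ 0.0019 -0.9941  0.108   0.502 ]
 [-1.     -0.0018  0.0014  0.0033]
 [-0.0012 -0.108  -0.9941  0.9854]
 [ 0.      0.      0.      1.    ]]
{'time': 0.1, 'qpos': array([-1.457 ,  0.3426,  1.5249, -0.    ,  1.2754, -0.146 ]), 'qvel': array([ 0.0005, -0.0027, -0.0044,  0.0002,  0.0018, -0.0002]), 'joint_efforts': array([  0.001 , -43.2003, -24.4694,   0.0718,   0.0526,  -0.    ]), 'tool_pos': array([ 0.1349, -0.5073,  0.4041]), 'tool_rot': array([-3.1403, -0.0001,  0.2598]), 'contact_force': array([-0.5418,  0.8597,  0.0252]), 'torque': array([-0.0173, -0.0291, -0.0173]), 'grip_force': 0.0, 'opening': 0.09157995177404157}
```

View pics/top0.png

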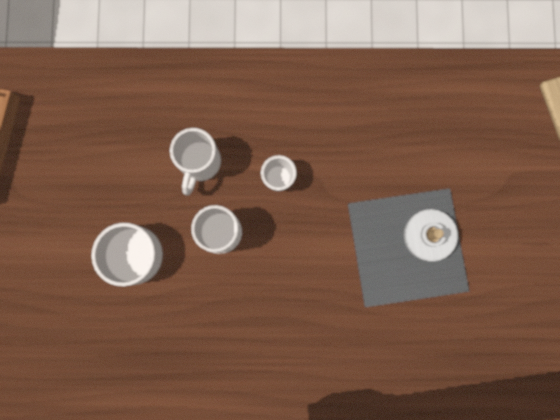

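View pics/scene0.png

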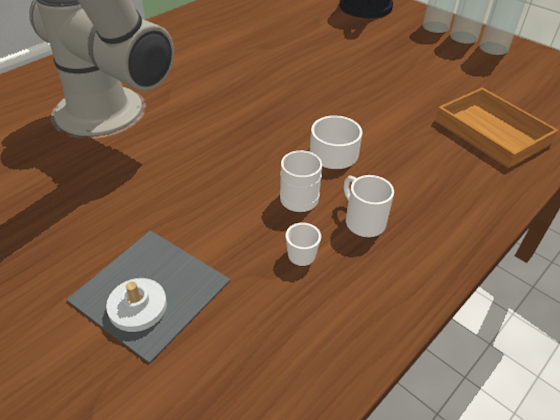

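The top view shows the canister at (217,229), crock at (127,254), mug at (195,155), cup at (278,173), and the lids on the slate at (431,236) with the knob at about (434,232). The scene view shows the same layout, with the canister at (301,180) and the knob top at (132,286).

```bash
python3 - <<'E'
import cv2,numpy as np
t=cv2.imread("pics/top0.png");s=cv2.imread("pics/scene0.png")
f=lambda i,x,y:cv2.resize(i[y:y+70,x:x+90],None,fx=4.4,fy=4.2,interpolation=cv2.INTER_NEAREST)
cv2.imwrite("pics/crops.png",np.vstack([np.hstack([f(t,172,195),f(t,390,200)]),np.hstack([f(s,256,147),f(s,90,265)])]))
E
```

```text
(no output)
```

View pics/crops.png

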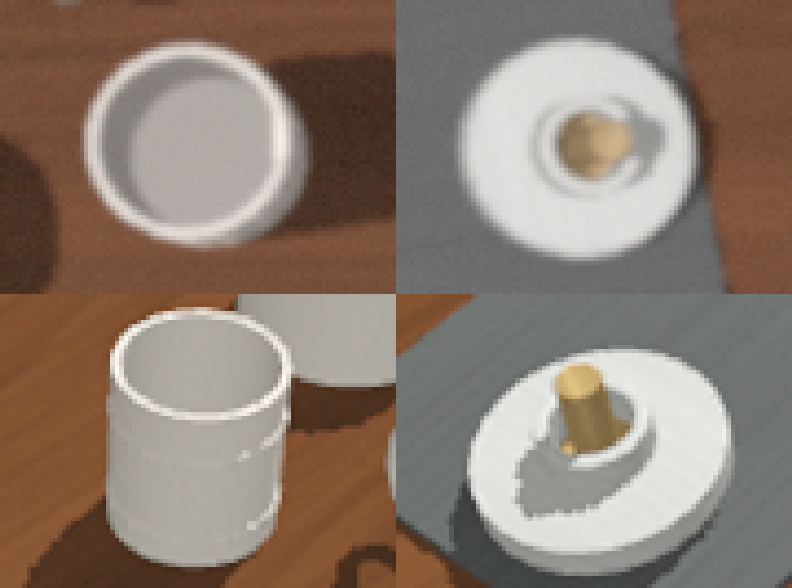

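The crops show the bright canister rim in both views, the white lid disc on the slate, and the tan knob standing inside the collar. I'll measure these by casting rays onto the planes at their known heights.

```bash
cat > h.py <<'E'
import cv2,numpy as np
np.set_printoptions(precision=4,suppress=True)
def cast(c,px,z):
    px=np.asarray(px,float).reshape(-1,2)
    d=np.c_[(px[:,0]-c["cx"])/c["fx"],(px[:,1]-c["cy"])/c["fy"],np.ones(len(px))]@c["pose"][:3,:3].T
    o=c["pose"][:3,3]; return (o+d*((z-o[2])/d[:,2])[:,None])[:,:2]
def circ(p):
    A=np.c_[2*p,np.ones(len(p))]; s=np.linalg.lstsq(A,(p**2).sum(1),rcond=None)[0]
    r=np.sqrt(s[2]+s[0]**2+s[1]**2); return s[0],s[1],r,np.abs(np.hypot(*(p-s[:2]).T)-r).std()
def big(m,box):
    x,y,w,h=box; k=np.zeros_like(m); k[y:y+h,x:x+w]=m[y:y+h,x:x+w]
    return k
def conts(m):
    cs=cv2.findContours(m,cv2.RETR_LIST,cv2.CHAIN_APPROX_NONE)[0]
    return sorted(cs,key=cv2.contourArea)[::-1]
E
cat > m.py <<'E'
from h import *; from cell import robot, cams, observe
for n,can,lid in(("top",(182,195,70,70),(390,200,90,70)),("scene",(275,147,48,35),(90,265,90,75))):
    c=cams.read_camera(n); im=c["image"]; g=im.min(2); hsv=cv2.cvtColor(im,cv2.COLOR_RGB2HSV)
    for th in(190,205,220):
        for k in conts(big((g>th).astype(np.uint8),can))[:2]: print(n,"rim",th,len(k),np.array(circ(cast(c,k[:,0],.095))))
    k=conts(big((g>185).astype(np.uint8),lid))[0]; h=cv2.convexHull(k)
    print(n,"lid",np.array(circ(cast(c,k[:,0],.030))), cv2.fitEllipse(h)[0])
    m=big(((hsv[...,1]>70)&(hsv[...,0]<30)&(hsv[...,2]>100)).astype(np.uint8),(420,222,30,22) if n=="top" else (122,278,20,14))
    k=conts(m)[0]; e=cv2.fitEllipse(k); print(n,"knob",e,cast(c,[e[0]],.074), cv2.boundingRect(k))
E
python3 m.py
```

```text
top rim 190 127 [0.5739 0.1172 0.0389 0.0003]
top rim 190 117 [0.5744 0.1184 0.0366 0.0003]
top rim 205 112 [0.574  0.118  0.0377 0.0006]
top rim 205 1 [0.1862 0.0387 0.4342 0.    ]
top rim 220 20 [0.5759 0.087  0.0081 0.0008]
top lid [ 0.5677 -0.2795  0.0468  0.0003] (430.78466796875, 234.91473388671875)
top knob ((434.1163024902344, 234.0009765625), (12.252028465270996, 14.532933235168457), 93.41250610351562) [[ 0.5661 -0.2724]] (427, 228, 16, 14)
scene rim 190 177 [0.5757 0.1181 0.038  0.0007]
scene rim 190 2 [ 0.2832 -0.1765  0.4504  0.    ]
scene rim 205 146 [0.5759 0.118  0.0379 0.0006]
scene rim 205 4 [0.5413 0.1344 0.002  0.0003]
scene rim 220 33 [0.5756 0.1176 0.0381 0.0004]
scene rim 220 7 [0.6112 0.1076 0.0029 0.0007]
scene lid [ 0.5694 -0.28    0.0471  0.0003] (135.51113891601562, 301.9494323730469)
scene knob ((131.676025390625, 286.8865661621094), (9.535368919372559, 12.107521057128906), 116.3552474975586) [[ 0.5736 -0.2812]] (126, 282, 13, 10)
```

Emit:
{"fn": "pendant", "kwargs": {"plan": [[0, 0, 0, 0, 0, 0.09], [0, 0, 0, 0, 0, 0.09], [0, 0, 0, 0, 0, 0.08], [0.018, -0.01, 0, 0, 0, 0], [0.036, -0.019, 0, 0, 0, 0], [0.036, -0.019, 0, 0, 0, 0], [0.036, -0.019, 0, 0, 0, 0], [0.036, -0.019, 0, 0, 0, 0]], "jaw": 0.06, "clamp_n": 10}}

```text
time: 0.87
tool_pos: [0.2981, -0.4203, 0.4047]
tool_rot: [-3.142, 0.0, -0.001]
contact_force: [0.9, 0.0, 0.7]
opening: 0.0598
grip_force: 0.0
```

Emit:
{"fn": "pendant", "kwargs": {"plan": [[0.036, -0.019, 0, 0, 0, 0], [0.036, -0.019, 0, 0, 0, 0], [0.036, -0.019, 0, 0, 0, 0], [0.036, -0.019, 0, 0, 0, 0], [0.036, -0.019, 0, 0, 0, 0], [0.036, -0.019, 0, 0, 0, 0], [0.036, -0.019, 0, 0, 0, 0], [0.018, -0.009, 0, 0, 0, 0]]}}

```text
time: 1.53
tool_pos: [0.5701, -0.2765, 0.4041]
tool_rot: [-3.141, -0.001, 0.003]
contact_force: [-0.3, 0.1, 0.2]
opening: 0.0603
grip_force: 0.0
```

Emit:
{"fn": "pendant", "kwargs": {"plan": [[0.018, -0.009, 0, 0, 0, 0], [0, 0, 0, 0, 0, 0], [0, 0, 0, 0, 0, 0], [0, 0, 0, 0, 0, 0]]}}

```text
time: 1.87
tool_pos: [0.5845, -0.2707, 0.4043]
tool_rot: [-3.141, 0.001, -0.0]
contact_force: [0.3, -0.2, 0.6]
opening: 0.06
grip_force: 0.0
```

```bash
python3 - <<'E'
from h import *; from cell import robot, cams, observe
c=cams.read_camera("wrist"); print(c["fx"],c["cx"],c["cy"]);print(c["pose"]); cv2.imwrite("pics/w1.png",c["image"][:,:,::-1])
E
```

```text
324.75558744116546 281.9051206966094 212.06169028501125
[[ 0.0002 -0.9649 -0.2628  0.6547]
 [-1.     -0.0001 -0.0006 -0.2713]
 [ 0.0005  0.2628 -0.9649  0.3851]
 [ 0.      0.      0.      1.    ]]
```

View pics/w1.png

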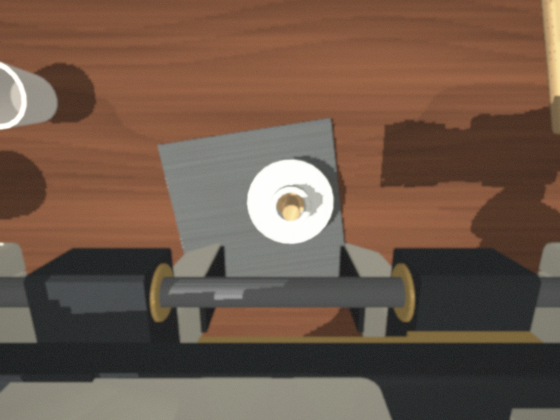

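The wrist view shows the lid disc centred at about (290,201) and the knob top at about (291,213), with the opened fingers on either side. Next I'll measure both.

```bash
cat > w.py <<'E'
from h import *; from cell import robot, cams, observe
c=cams.read_camera("wrist"); im=c["image"]; g=im.min(2); hsv=cv2.cvtColor(im,cv2.COLOR_RGB2HSV)
k=cv2.convexHull(conts(big((g>150).astype(np.uint8),(235,150,110,100)))[0])[:,0]; print("lid",np.array(circ(cast(c,k,.030))))
m=big(((hsv[...,1]>70)&(hsv[...,0]<30)&(hsv[...,2]>100)).astype(np.uint8),(270,185,40,45))
k=conts(m)[0]; print("knob",cv2.boundingRect(k),len(k)); x,y,w,h=cv2.boundingRect(k)
b=k[k[:,0,1]>y+h-8][:,0]; print(circ(cast(c,b,.074)))
print(observe()["tool_pos"])
E
python3 w.py
```

```text
lid [ 0.5689 -0.2801  0.0491  0.0001]
knob (277, 193, 27, 27) 73
(np.float64(0.5715364174755648), np.float64(-0.27998145845763156), np.float64(0.009002386250349442), np.float64(0.0002702787843732367))
[ 0.5841 -0.2712  0.4048]
```

Emit:
{"fn": "pendant", "kwargs": {"plan": [[-0.013, 0.009, 0.02, 0, 0, 0], [0, 0, 0.036, 0, 0, 0], [0, 0, 0.036, 0, 0, 0], [0, 0, 0.036, 0, 0, 0], [0, 0, 0.025, 0, 0, 0], [0, 0, 0, 0, 0, 0], [0, 0, 0, 0, 0, 0]]}}

```text
time: 2.55
tool_pos: [0.5712, -0.2801, 0.2513]
tool_rot: [-3.14, 0.002, -0.001]
contact_force: [-0.3, -0.5, 1.2]
opening: 0.0602
grip_force: 0.0
```

```bash
python3 w.py
```

```text
lid [ 0.5783 -0.2814  0.0403  0.0009]
knob (270, 223, 30, 7) 61
(np.float64(0.5889312266680743), np.float64(-0.2815130181093094), np.float64(0.004933018446583228), np.float64(0.0011349576775939534))
[ 0.5719 -0.2803  0.2532]
```

Emit:
{"fn": "pendant", "kwargs": {"plan": [[0, 0, 0.012, 0, 0, 0], [0, 0, 0.008, 0, 0, 0], [0, 0, 0, 0, 0, 0], [0, 0, 0, 0, 0, 0]]}}

```text
time: 2.93
tool_pos: [0.5719, -0.2794, 0.2317]
tool_rot: [-3.141, 0.0, -0.0]
contact_force: [-0.6, 0.6, -0.3]
opening: 0.0598
grip_force: 0.0
```

Emit:
{"fn": "pendant", "kwargs": {"plan": [[0, 0, 0, 0, 0, 0], [0, 0, 0, 0, 0, 0], [0, 0, 0, 0, 0, 0], [0, 0, 0, 0, 0, 0], [0, 0, 0, 0, 0, 0], [0, 0, 0, 0, 0, 0]], "jaw": 0.0, "clamp_n": 25}}

```text
time: 3.43
tool_pos: [0.572, -0.2795, 0.2318]
tool_rot: [3.141, -0.0, -0.0]
contact_force: [0.5, -0.1, -0.1]
opening: 0.0246
grip_force: 0.0
```

Emit:
{"fn": "pendant", "kwargs": {"plan": [[0, 0, 0, 0, 0, 0], [0, 0, 0, 0, 0, 0], [0, 0, 0, 0, 0, 0], [0, 0, 0, 0, 0, 0], [0, 0, 0, 0, 0, 0], [0, 0, 0, 0, 0, 0]]}}

```text
time: 3.93
tool_pos: [0.5719, -0.2796, 0.2317]
tool_rot: [3.141, -0.0, -0.0]
contact_force: [0.2, -1.5, 0.6]
opening: 0.017
grip_force: 25.0
```

Emit:
{"fn": "pendant", "kwargs": {"plan": [[0, 0, -0.01, 0, 0, 0], [0, 0, -0.02, 0, 0, 0], [0, 0, -0.025, 0, 0, 0], [0, 0, -0.025, 0, 0, 0], [0, 0, -0.025, 0, 0, 0], [0, 0, -0.025, 0, 0, 0], [0, 0, -0.02, 0, 0, 0], [0, 0, 0, 0, 0, 0]]}}

```text
time: 4.6
tool_pos: [0.5723, -0.2795, 0.3871]
tool_rot: [3.137, -0.007, 0.0]
contact_force: [0.2, -0.6, -1.4]
opening: 0.0173
grip_force: 25.0
```

```bash
python3 - <<'E'
from h import *; from cell import robot, cams, observe
for i in range(4): c=cams.read_camera("scene")
cv2.imwrite("pics/s2.png",c["image"][:,:,::-1]);o=observe();print(o["tool_pos"],o["tool_rot"],o["contact_force"],o["opening"],o["grip_force"])
E
```

```text
[ 0.5716 -0.2792  0.3797] [-3.1397  0.003  -0.0001] [-0.8157  0.1573 -3.5914] 0.017236202561420163 24.998756647109985
```

View pics/s2.png

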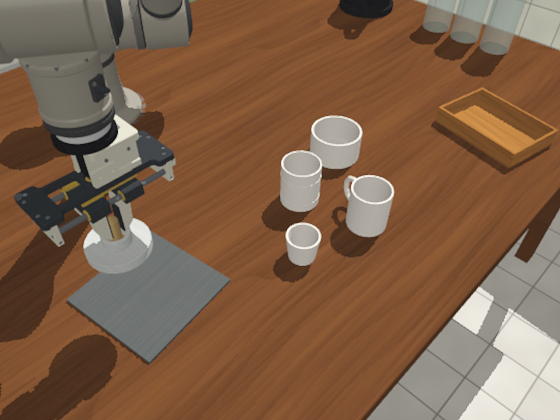

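Both lids are lifted together, at about (118,245), and they look level. I'll carry them over to the canister.

Emit:
{"fn": "pendant", "kwargs": {"plan": [[0.0035, -0.012, 0, 0, 0, 0], [0, -0.024, 0, 0, 0, 0], [0, -0.032, 0, 0, 0, 0], [0, -0.032, 0, 0, 0, 0], [0, -0.032, 0, 0, 0, 0], [0, -0.032, 0, 0, 0, 0], [0, -0.032, 0, 0, 0, 0], [0, -0.032, 0, 0, 0, 0]]}}

```text
time: 5.47
tool_pos: [0.575, -0.049, 0.3803]
tool_rot: [-3.141, 0.002, -0.0]
contact_force: [-0.5, -0.7, -2.5]
opening: 0.0175
grip_force: 25.0
```

Emit:
{"fn": "pendant", "kwargs": {"plan": [[0, -0.032, 0, 0, 0, 0], [0, -0.032, 0, 0, 0, 0], [0, -0.032, 0, 0, 0, 0], [0, -0.032, 0, 0, 0, 0], [0, -0.024, 0, 0, 0, 0], [0, -0.012, 0, 0, 0, 0], [0, -0.005, 0, 0, 0, 0], [0, 0, 0, 0, 0, 0]]}}

```text
time: 6.13
tool_pos: [0.5753, 0.1185, 0.3809]
tool_rot: [3.141, 0.001, 0.001]
contact_force: [-0.0, -0.1, -1.5]
opening: 0.0175
grip_force: 25.0
```

```bash
python3 - <<'E'
from h import *; from cell import robot, cams, observe
out=[]
for i in range(6): c=cams.read_camera("scene")
im=c["image"]; out.append(im[60:220,180:400]); 
o=observe();print(o["tool_pos"],o["tool_rot"],o["contact_force"],o["opening"],o["grip_force"])
c=cams.read_camera("top"); out.append(c["image"][150:310,100:320])
cv2.imwrite("pics/s3.png",cv2.resize(np.hstack(out),None,fx=1.8,fy=1.8)[:,:,::-1])
E
```

```text
[0.5757 0.1163 0.3817] [ 3.1413  0.     -0.002 ] [-0.1792  0.8225 -2.4664] 0.017109828611308296 24.99888986349106
```

View pics/s3.png

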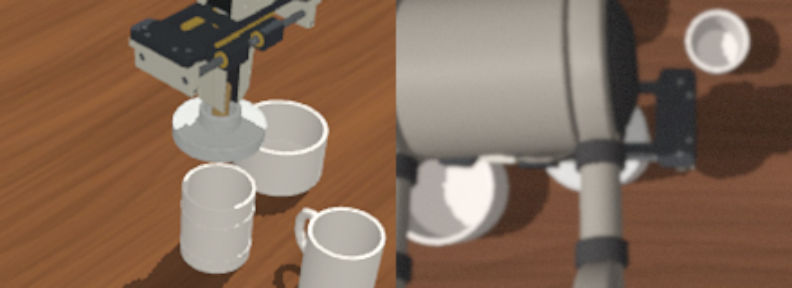

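The pair hangs directly over the canister. In the scene crop the lid is at (220,128) above the rim at (218,185). Now I'll lower it.

Emit:
{"fn": "pendant", "kwargs": {"plan": [[0, 0, 0.012, 0, 0, 0], [0, 0, 0.016, 0, 0, 0], [0, 0, 0.016, 0, 0, 0], [0, 0, 0.01, 0, 0, 0], [0, 0, 0.005, 0, 0, 0], [0, 0, 0, 0, 0, 0], [0, 0, 0, 0, 0, 0]]}}

```text
time: 7.07
tool_pos: [0.5758, 0.1174, 0.3231]
tool_rot: [3.142, -0.001, -0.0]
contact_force: [-0.3, 0.7, -1.8]
opening: 0.0175
grip_force: 25.0
```

Emit:
{"fn": "pendant", "kwargs": {"plan": [[0, 0, 0.002, 0, 0, 0], [0, 0, 0.002, 0, 0, 0], [0, 0, 0.002, 0, 0, 0], [0, 0, 0, 0, 0, 0], [0, 0, 0, 0, 0, 0]]}}

```text
time: 7.48
tool_pos: [0.5756, 0.1176, 0.317]
tool_rot: [3.142, -0.001, -0.0]
contact_force: [0.9, -0.4, -0.5]
opening: 0.0174
grip_force: 25.0
```

Emit:
{"fn": "pendant", "kwargs": {"plan": [[0, 0, 0.002, 0, 0, 0], [0, 0, 0.002, 0, 0, 0], [0, 0, 0.002, 0, 0, 0], [0, 0, 0.002, 0, 0, 0], [0, 0, 0, 0, 0, 0], [0, 0, 0, 0, 0, 0]]}}

```text
time: 7.98
tool_pos: [0.5756, 0.1175, 0.3085]
tool_rot: [3.141, 0.0, -0.0]
contact_force: [2.4, -0.0, -2.4]
opening: 0.0173
grip_force: 25.0
```

Emit:
{"fn": "pendant", "kwargs": {"plan": [[0, 0, 0.001, 0, 0, 0], [0, 0, 0.001, 0, 0, 0], [0, 0, 0.001, 0, 0, 0], [0, 0, 0.001, 0, 0, 0], [0, 0, 0, 0, 0, 0], [0, 0, 0, 0, 0, 0]]}}

```text
time: 8.48
tool_pos: [0.5756, 0.1175, 0.3049]
tool_rot: [3.142, -0.0, -0.0]
contact_force: [2.1, -0.5, -0.3]
opening: 0.0172
grip_force: 25.0
```

Emit:
{"fn": "pendant", "kwargs": {"plan": [[0.001, 0, 0, 0, 0, 0], [0, 0, 0.001, 0, 0, 0], [0, 0, 0, 0, 0, 0], [0, 0, 0, 0, 0, 0]]}}

```text
time: 8.82
tool_pos: [0.5765, 0.1175, 0.3047]
tool_rot: [3.141, -0.001, -0.0]
contact_force: [-0.5, 0.6, 6.9]
opening: 0.017
grip_force: 25.0
```

Emit:
{"fn": "pendant", "kwargs": {"plan": [[0, 0, 0.001, 0, 0, 0], [0, 0, 0, 0, 0, 0], [0, 0, 0, 0, 0, 0], [0, 0, 0, 0, 0, 0]]}}

```text
time: 9.15
tool_pos: [0.5764, 0.1175, 0.3046]
tool_rot: [3.141, -0.001, -0.0]
contact_force: [-2.4, -0.5, 11.8]
opening: 0.0172
grip_force: 25.0
```

Fully home: the height matches the prediction and the upward reaction is 12 N. Now I'll ease off the push, release the knob, rise and look.

Emit:
{"fn": "pendant", "kwargs": {"plan": [[0, 0, -0.001, 0, 0, 0], [0, 0, 0, 0, 0, 0], [0, 0, 0, 0, 0, 0]]}}

```text
time: 9.4
tool_pos: [0.5765, 0.1175, 0.3046]
tool_rot: [3.141, -0.001, -0.0]
contact_force: [-1.0, -0.6, 8.6]
opening: 0.0173
grip_force: 25.0
```

Emit:
{"fn": "pendant", "kwargs": {"plan": [[0, 0, 0, 0, 0, 0], [0, 0, 0, 0, 0, 0], [0, 0, 0, 0, 0, 0], [0, 0, 0, 0, 0, 0], [0, 0, 0, 0, 0, 0], [0, 0, 0, 0, 0, 0], [0, 0, 0, 0, 0, 0], [0, 0, 0, 0, 0, 0]], "jaw": 0.066}}

```text
time: 10.07
tool_pos: [0.5765, 0.1175, 0.3036]
tool_rot: [3.141, 0.0, -0.0]
contact_force: [0.5, -0.4, 0.2]
opening: 0.0641
grip_force: 0.0
```

Emit:
{"fn": "pendant", "kwargs": {"plan": [[0, 0, -0.01, 0, 0, 0], [0, 0, -0.025, 0, 0, 0], [0, 0, -0.025, 0, 0, 0], [0, 0, -0.025, 0, 0, 0], [0, 0, -0.015, 0, 0, 0], [0, 0, 0, 0, 0, 0], [0, 0, 0, 0, 0, 0]]}}

```text
time: 10.65
tool_pos: [0.5764, 0.1175, 0.4047]
tool_rot: [-3.142, -0.002, -0.0]
contact_force: [-0.4, 0.4, -1.0]
opening: 0.0657
grip_force: 0.0
```

```bash
python3 - <<'E'
from h import *; from cell import robot, cams, observe
a=cams.read_camera("scene");b=cams.read_camera("wrist")
cv2.imwrite("pics/s4.png",a["image"][:,:,::-1]);cv2.imwrite("pics/w4.png",b["image"][:,:,::-1])
np.savez("b.npz",**b);np.savez("a.npz",**a)
cv2.imwrite("pics/v4.png",np.hstack([cv2.resize(a["image"][100:240,250:400],(400,373)),cv2.resize(b["image"],(400,373))])[:,:,::-1])
E
```

```text
(no output)
```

View pics/v4.png

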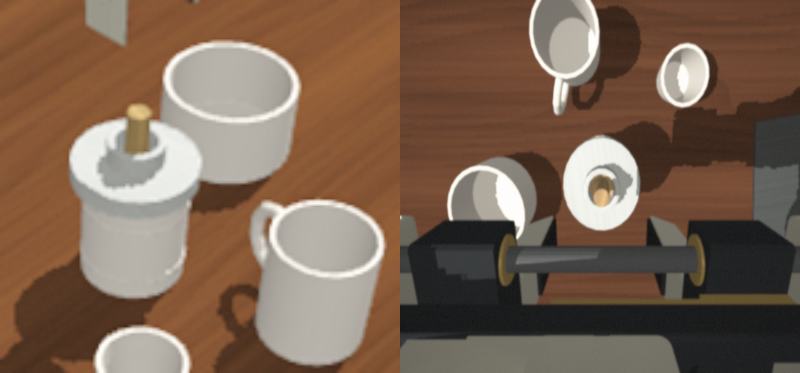

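The lids sit level on the canister rim: in the scene crop the disc is at (136,165) and the knob top at (138,110). The crock is untouched. Next I'll measure the outer lid.

```bash
python3 - <<'E'
from h import *
for n,box,kb in(("b",(222,145,120,118),(262,185,40,50)),("a",(274,130,55,60),(294,136,16,12))):
    c=dict(np.load(n+".npz")); im=c["image"]; g=im.min(2); hsv=cv2.cvtColor(im,cv2.COLOR_RGB2HSV)
    m=big((g>(150 if n=="b" else 195)).astype(np.uint8),box); 
    k=cv2.convexHull(conts(m)[0])[:,0]; print(n,"lid",np.array(circ(cast(c,k,.103))),cv2.boundingRect(k))
    m=big(((hsv[...,1]>70)&(hsv[...,0]<30)&(hsv[...,2]>100)).astype(np.uint8),kb)
    k=conts(m)[0]; x,y,w,h=cv2.boundingRect(k)
    b=k[k[:,0,1]>y+h-9][:,0] if n=="b" else k[k[:,0,1]<y+5][:,0]
    print("knob",np.array(circ(cast(c,b,.147))),(x,y,w,h))
E
```

```text
b lid [0.5731 0.1169 0.0481 0.0003] (228, 153, 106, 106)
knob [0.575  0.1169 0.0088 0.0001] (266, 197, 34, 36)
a lid [0.5735 0.1177 0.0476 0.0003] (276, 145, 50, 31)
knob [0.57   0.1218 0.0148 0.0011] (294, 136, 16, 12)
```

Emit:
{"fn": "pendant", "kwargs": {"plan": [[-0.003, 0, 0.012, 0, 0, 0], [0, 0, 0.025, 0, 0, 0], [0, 0, 0.025, 0, 0, 0], [0, 0, 0.025, 0, 0, 0], [0, 0, 0.018, 0, 0, 0], [0, 0, 0.008, 0, 0, 0], [0, 0, 0, 0, 0, 0], [0, 0, 0, 0, 0, 0]]}}

```text
time: 11.42
tool_pos: [0.5736, 0.1175, 0.2904]
tool_rot: [3.141, 0.001, -0.0]
contact_force: [-0.3, 0.3, -0.1]
opening: 0.0659
grip_force: 0.0
```

Emit:
{"fn": "pendant", "kwargs": {"plan": [[0, 0, 0.003, 0, 0, 0], [0, 0, 0.003, 0, 0, 0], [0, 0, 0, 0, 0, 0], [0, 0, 0, 0, 0, 0]]}}

```text
time: 11.75
tool_pos: [0.5736, 0.1175, 0.2852]
tool_rot: [3.142, -0.001, -0.0]
contact_force: [-0.3, -0.2, -0.7]
opening: 0.0661
grip_force: 0.0
```

Emit:
{"fn": "pendant", "kwargs": {"plan": [[0, 0, 0, 0, 0, 0], [0, 0, 0, 0, 0, 0], [0, 0, 0, 0, 0, 0], [0, 0, 0, 0, 0, 0], [0, 0, 0, 0, 0, 0], [0, 0, 0, 0, 0, 0], [0, 0, 0, 0, 0, 0], [0, 0, 0, 0, 0, 0]], "jaw": 0.03, "clamp_n": 15}}

```text
time: 12.42
tool_pos: [0.5735, 0.1175, 0.2848]
tool_rot: [3.141, -0.0, -0.0]
contact_force: [0.2, 0.4, 2.0]
opening: 0.0432
grip_force: 15.0
```

Emit:
{"fn": "pendant", "kwargs": {"plan": [[0, 0, 0, 0, 0, 0], [0, 0, -0.003, 0, 0, 0], [0, 0, -0.007, 0, 0, 0], [0, 0, -0.012, 0, 0, 0], [0, 0, -0.012, 0, 0, 0], [0, 0, -0.012, 0, 0, 0], [0, 0, -0.012, 0, 0, 0], [0, 0, -0.012, 0, 0, 0]], "jaw": 0.03, "clamp_n": 25}}

```text
time: 13.08
tool_pos: [0.5734, 0.1175, 0.3556]
tool_rot: [3.142, -0.0, -0.0]
contact_force: [0.3, -0.5, -1.1]
opening: 0.0435
grip_force: 25.0
```

Emit:
{"fn": "pendant", "kwargs": {"plan": [[0, 0, -0.015, 0, 0, 0], [0, 0, -0.02, 0, 0, 0], [0, 0, -0.02, 0, 0, 0], [0, 0, -0.015, 0, 0, 0], [0, 0, -0.007, 0, 0, 0], [0, 0, 0, 0, 0, 0], [0, 0, 0, 0, 0, 0], [0, 0, 0, 0, 0, 0]]}}

```text
time: 13.75
tool_pos: [0.5733, 0.1175, 0.4304]
tool_rot: [3.141, 0.002, -0.0]
contact_force: [-0.1, 0.7, -1.3]
opening: 0.0426
grip_force: 25.0
```

```bash
python3 - <<'E'
from h import *; from cell import robot, cams, observe
a=cams.read_camera("scene");b=cams.read_camera("top")
cv2.imwrite("pics/v5.png",np.hstack([cv2.resize(a["image"][50:260,200:425],(400,373)),cv2.resize(b["image"],(400,373))])[:,:,::-1])
E
```

```text
(no output)
```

View pics/v5.png

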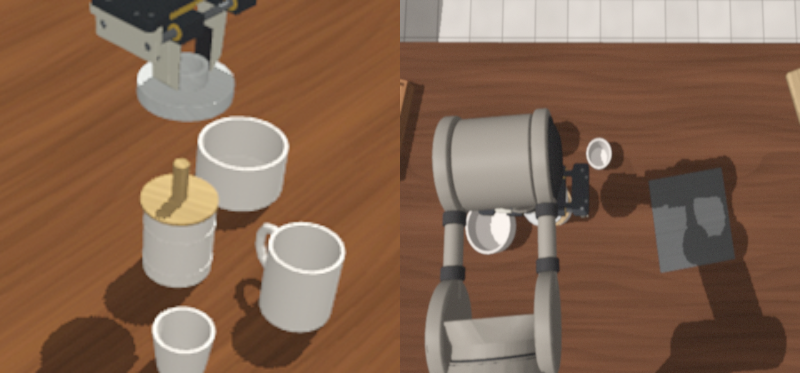

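The metal lid is held at (186,90) in the scene crop, 145 mm above where it sat. The wooden lid is home on the canister at (180,200), and the other objects haven't moved.

```bash
python3 -c "
from cell import robot, cams, observe
print(robot.hand_in())"
```

```text
the job is handed in; nothing more can be done
None
```

Job handed in: the inner lid is fully home on the canister, and the arm is holding the outer lid by its collar about 145 mm above where it sat, with the canister, crock, mug and cup left where they were.

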